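Feed a rock-candy log up to the sprung stop

ROBOT

A 6-joint arm with a two-finger parallel gripper is mounted at the origin on the work surface. World frame = base frame: x ahead of the robot, y to its left, z up, the work surface at z = 0. Lengths are in m, angles in rad, forces in N, time in s.
With the tool pointing down it reaches from about 0.4 to 0.825 m from the base axis. Payload 7 kg.
Tool frame: the origin (TCP) lies midway between the tips of the shut fingers; the grasp point (between the pads) lies 19 mm behind it; z points along the fingers, y is the line along which they close (so a half turn about z gives the same grasp; the last joint's range is limited). The gripper opens to 88 mm and grips with 3 to 60 N. Pads are 19 mm wide; open, the fingers measure 130 mm over their backs; the gripper's body (78 mm by 193 mm) begins 47 mm behind the grasp point.
Start: joints at [1.515, 0.359, 0.012, 0, -1.224, -0.288], TCP at [0.228, 0.635, 0.227] pointing down, gripper open.
Joint ranges: [-3.07, 3.07], [-1.43, 2.12], [-1.02, 1.25], [-3.03, 1.67], [-3.05, -0], [-3.03, 3.03]. Speed limits (rad/s): [2.39, 2.39, 3.01, 3.14, 3.14, 3.14].

INTERFACE

Orientations are given as [roll, pitch, yaw] about the fixed x, y, z axes, in that order (R = Rz(yaw) Ry(pitch) Rx(roll)).
In Python, from station import telemetry, eyes, ticket, recognise, trace gives the robot as it stands. The module is installed in compiled form; this text tells all that it offers.
- The arm moves only by the tool servo_tool, never from a script. Its argument "series" is a list that holds one entry, the list of rows, each a list of 4 numbers: the shift along the tool's x, y, z in mm, then the turn about the tool's z in rad. In form: [[[x, y, z, roll], ...]]. A call has exactly 10 rows; each row shifts and turns the commanded pose from where the row before left it, along the tool's axes as they then stand; what a row does not reach is not made up. A row lasts 1/12 s, in which the tool goes at most 41.7 mm and 7.16 degrees, less where a joint would pass 70% of its speed; a pose out of reach is approached as far as the arm can. A call is refused whole if a number of a shift passes 41.7 or a number of a turn 0.125, either way. A call with a gripper value outside its range is refused whole. "claw" is the gripper's target within -1 to 1 (shut at 1, half-way at 0, fully open at -1), set as the call begins (left out, the last holds). The fingers move at their own pace and stop on an object; "grip_force" is the grip in N (left out, the last holds). Time passes only in rows, so rows that do not move let the fingers close, or fill a call up. It gives the time, the measured TCP pose, the force, the opening and the grip force at its end, in the units of the state.
- telemetry.get_state(): the state, without advancing time (a new reading comes with each control period).
- eyes.grab_frame(name): name is "scene" or "side" or "wrist"; returns the picture (400x640x3 uint8, red, green, blue); there is no depth.
- eyes.calibration(name): a dict with "mtx" (3x3 intrinsics, pixels), "rvec" (rotation vector, rad) and "tvec" (3), from world to camera coordinates, as OpenCV has them. Camera axes: x right, y down, z forward; pixel columns grow to the right and rows downward; lengths in m; the calibration is good to about 2 mm. A picture is of the moment at which its call begins: read the wrist's pose just before it. calibration takes no time and is no camera call; for the wrist camera it gives the pose at the moment of the call.
- ticket.job_done(): hands the job in; it is judged then, once.
Trained networks look in the newest picture that a camera, given by its name, has taken for a name from the list of things; names that differ only in an ending like _2 or _b are one class to them, and where a whole thing is asked for, a point or a joint stands for the part that bears it (a point fixed in the world has none). Each returns a list of dicts, best first, with "conf" (0 to 1); they miss things now and then, are a little off and sometimes report something else, mostly with a low value. They report only what shows in the picture. A call takes as long as a camera call. They do not tell look-alikes from the thing itself.
- recognise(camera, name): "position" ([x, y, z] in m, in world coordinates, good to about 4 mm: the middle of the surface that is visible of it).
- trace(camera, name): "mask" (400x640 bool, what is visible of it).
The state is a dict: "t": time; "q": joint angles; "qd": joint speeds; "joint_efforts": joint torques, N m; "eef_pos": TCP position; "ee_rot": TCP orientation; "force": force on the tool from outside, world axes, zero at the start; "moment": the same for the moment, N m; "width": finger opening in m; "gripper_force": force on a finger pad.
Only numpy, scipy, OpenCV 4.12 (cv2) and the standard library are available. Lean on these libraries where they do the work, as an engineer would, in place of code of your own. Each camera call takes 0.05 s, during which the arm holds its last target. There are 200 camera calls.

TASK

Take the red-striped candy log from the tray, lay it on the two rails of the log feeder between the blue pusher and the yellow stop plate, and let go. Then wind the handwheel clockwise by its red crank until the pusher has slid the log up to the stop and the yellow plate gives a few millimetres; do not drive the plate to the end of its spring, and leave the wheel there. Leave the green log, the white tub and the spatula where they are.

Things in the scene. Friction and masses are not known exactly. Their poses are not given: they have to be found in the camera images.
- red_log: Loose white cylinder with red spiral stripes, 160 mm long, 44 mm diameter, about 0.35 kg. Origin at its centre, x along its length (it may be rolled about x). Either way round will do. It starts lying on two ribs in one of the tray's two places, centre 33 mm above the table.
- green_log: The same log with green stripes, in the tray's other place, parallel to the red one, 100 mm beside it centre to centre. Leave it.
- feeder: Fixed white machine, 530 mm along its own y. Origin on the table under the middle of the rails' centreline; z up, x away from the robot, y along the rails towards the stop (robot's left). Base plate 18 mm high, 130 mm wide. At its right-hand end (y = -265 to -115 mm) is a gearbox about 112 mm high at the back, whose sloping front carries the handwheel.
- rails_mid (a point): On the rails' centreline at the feeder's origin, 90 mm above the table: the height of the axis of a log lying on them. Axes as feeder. The two rails are 10 mm round steel bars along y, axes at x = -14 and +14 mm, 67 mm above the table, from y = -120 to +250 mm. Nothing stands above them.
- pusher_face (a point): Centre of the blue pusher's face that meets the log, 90 mm above the table; the face is 50 mm wide and 62 mm high, looks along feeder +y. Axes as feeder.
- stop_face (a point): Centre of the yellow sprung stop plate's face (50 x 50 mm, 90 mm above the table, looks along feeder -y). Axes as feeder. Its clamp is fixed during the run, but anywhere along 35 mm of the rails. Free space from pusher face to stop face at the start: 195 to 245 mm.
- stop_plate (a joint): How far the yellow plate is pushed back on its spring, m: 0 at rest, 0.015 at the end of its travel; 0.8 N per mm.
- pusher (a joint): Travel of the pusher along feeder +y, m; the wheel drives it 30 mm per turn. Free travel to 0.12. It stays where it is left.
- wheel (a joint): Angle of the handwheel, rad, growing clockwise as seen from its face; one turn (6.283) moves the pusher 30 mm towards the stop. At 0 the crank is at the uphill side of the wheel. Light friction: about 2 to 3 N at the crank; it stays where it is left.
- wheel_centre (a point): Middle of the handwheel's face, 120 mm above the table; axes as feeder. The wheel is an aluminium disc 158 mm across its black rim. It faces the robot and up: its axis leans 40 degrees from vertical, pointing outward along (-0.643, 0, 0.766) in the feeder's axes. Its brass hub stands 10 mm proud.
- crank_mid (a point): Point on the axis of the red crank handle, 36 mm above the wheel's face. The handle is a cylinder 26 mm in diameter, 57 mm high from the face, parallel to the wheel's axis, 55 mm from it; it spins freely on its pin, so a gripper may hold it without turning. This frame turns with the wheel: z outward along the wheel's axis, x from wheel centre to crank.
- tub: White tub with a lid, 120 mm diameter, 140 mm high; origin under its middle; to the right of the feeder, leave it.
- scraper: Spatula lying on the table at the right front, about 280 mm long, under 25 mm high; leave it.
Mind the look-alikes: they are no part of the job. What is shaped like the red_log but purple or turquoise is not meant.

How it is judged:
By the outcome, as a careful person would: the job done as asked, in the order asked, and still so for the second after the job is handed in, with the robot touching nothing.
It also fails if it takes over 72 s, if anything falls off the work surface, if the arm or the gripper's body presses on something with over 40 N, if the wrist force passes 120 N, or if a joint passes its speed limit or range.

## Working session

There is one attempt and no reset: what is moved stays moved. The work goes in short steps, Python scripts to look and compute and a tool call to move; the robot and the scene stay as the last step left them, time stands still between calls to the robot, and variables do not carry over. Pictures are saved under pics/ and viewed, at most 10 in all, crops included, and the job is handed in when it is done.

Besides the shell and the picture viewer there is one more tool, called after "Request:" as name([rows], argument=value, ...), one row to a line, values as JSON. servo_tool: Moves the arm, as the interface text tells. Its arguments: {"type":"object","properties":{"series":{"type":"array"},"claw":{"type":"number"},"grip_force":{"type":"number"}},"required":["series"]}

```bash
mkdir -p pics; cat > h.py <<'E'
import numpy as np, cv2
from station import telemetry, eyes, ticket, recognise, trace
from scipy.spatial.transform import Rotation as Ro
def save(n,f): 
    im=eyes.grab_frame(n); cv2.imwrite('pics/'+f,im[:,:,::-1]); return im
def ray(n,uv):
    c=eyes.calibration(n); R=cv2.Rodrigues(np.array(c['rvec'],float))[0]; t=np.array(c['tvec'],float).ravel()
    d=R.T@np.linalg.inv(c['mtx'])@np.array([uv[0],uv[1],1.]); return -R.T@t,d
def onz(n,uv,z):
    o,d=ray(n,uv); return o+d*(z-o[2])/d[2]
def proj(n,p):
    c=eyes.calibration(n); return cv2.projectPoints(np.array(p,float).reshape(-1,3),np.array(c['rvec'],float),np.array(c['tvec'],float),np.array(c['mtx'],float),None)[0].reshape(-1,2)
def st():
    s=telemetry.get_state(); print({k:np.round(s[k],4).tolist() for k in ('t','q','eef_pos','ee_rot','force','width','gripper_force')}); return s
E
python3 - <<'E'
from h import *
st()
a=save('scene','a.png'); 
for n in ['red_log','green_log','pusher_face','stop_face','wheel_centre','crank_mid','feeder','tub','scraper']:
    print(n,[(np.round(r['position'],3).tolist(),round(r['conf'],2),proj('scene',r['position']).round().tolist()) for r in recognise('scene',n)])
b=save('side','b.png')
for n in ['red_log','pusher_face','stop_face','wheel_centre','crank_mid']:
    print(n,[(np.round(r['position'],3).tolist(),round(r['conf'],2)) for r in recognise('side',n)])
E
```

```text
{'t': 0.0, 'q': [1.5151, 0.3594, 0.011, -0.0004, -1.2241, -0.2881], 'eef_pos': [0.2274, 0.635, 0.2256], 'ee_rot': [3.1399, -0.0001, -0.3439], 'force': [0.0255, 1.0112, -0.7464], 'width': 0.0878, 'gripper_force': 0.0}
red_log [([0.252, 0.258, 0.03], 0.76, [[332.0, 175.0]]), ([0.361, -0.072, 0.034], 0.76, [[289.0, 217.0]]), ([0.641, -0.171, 0.064], 0.74, [[327.0, 264.0]]), ([0.392, 0.42, 0.033], 0.63, [[382.0, 173.0]])]
green_log [([0.474, 0.143, 0.048], 0.69, [[354.0, 203.0]])]
pusher_face [([0.63, -0.106, 0.105], 0.68, [[340.0, 241.0]]), ([0.64, 0.128, 0.094], 0.47, [[390.0, 213.0]])]
stop_face []
wheel_centre [([0.64, -0.174, 0.068], 0.8, [[326.0, 263.0]])]
crank_mid [([0.558, -0.254, 0.147], 0.69, [[285.0, 241.0]])]
feeder [([0.64, -0.173, 0.068], 0.76, [[326.0, 263.0]]), ([0.457, 0.249, 0.043], 0.68, [[369.0, 192.0]])]
tub [([0.552, -0.462, 0.114], 0.57, [[219.0, 287.0]]), ([0.631, -0.105, 0.102], 0.23, [[340.0, 242.0]])]
scraper [([0.421, -0.25, 0.0], 0.86, [[259.0, 257.0]]), ([0.47, 0.142, 0.048], 0.23, [[353.0, 203.0]])]
red_log [([0.235, 0.249, 0.029], 0.9), ([0.342, -0.082, 0.038], 0.79), ([0.37, 0.427, 0.036], 0.71), ([0.444, 0.246, 0.044], 0.59)]
pusher_face [([0.608, -0.106, 0.115], 0.65)]
stop_face [([0.63, 0.137, 0.095], 0.5)]
wheel_centre [([0.585, -0.188, 0.084], 0.77)]
crank_mid [([0.558, -0.221, 0.129], 0.63)]
```

View pics/a.png

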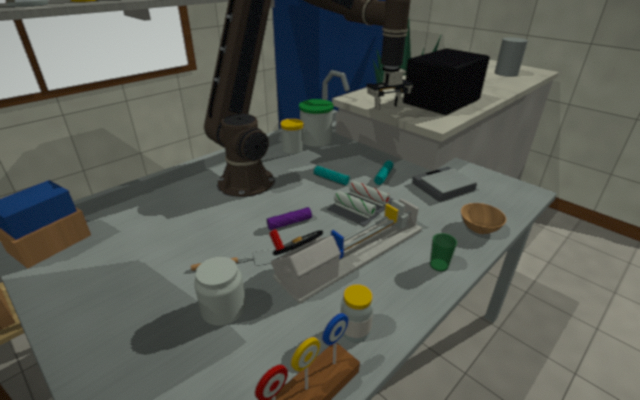

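View pics/b.png

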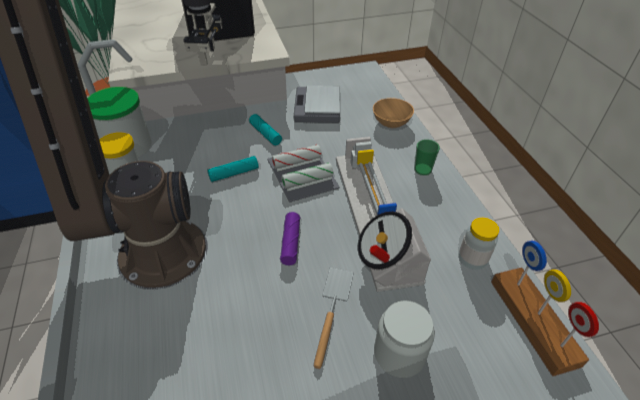

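The four log-shaped things in the side view besides the green one (305,177) are:
- purple at (290,238)
- turquoise at (233,168) and (265,129)
- red-striped white in the tray at (297,156), which fits the description

I'll confirm it in an enlarged crop that also covers the feeder.

```bash
python3 - <<'E'
from h import *
b=cv2.imread('pics/b.png')
cv2.imwrite('pics/b2.png',cv2.resize(b[130:290,255:435],None,fx=3.7,fy=3.7,interpolation=cv2.INTER_CUBIC))
for uv in [(290,238),(297,156),(305,177)]: print(onz('side',uv,.033).round(3))
E
```

```text
[ 0.345 -0.072  0.033]
[0.447 0.264 0.033]
[0.447 0.157 0.033]
```

View pics/b2.png

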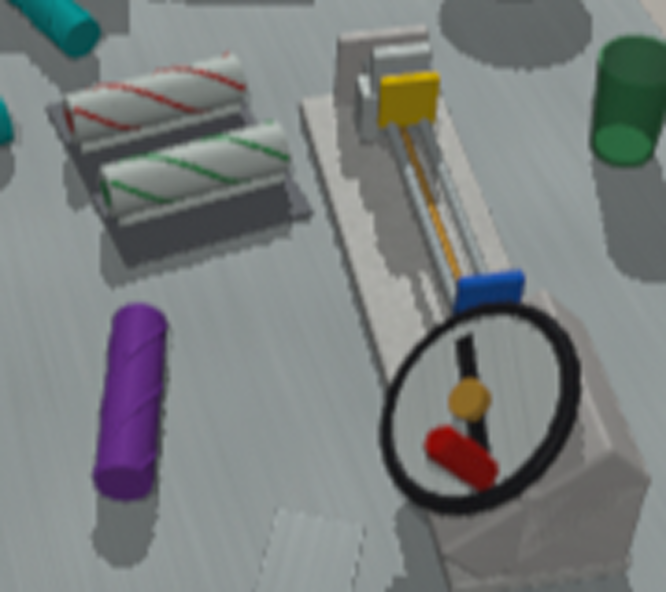

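Crop: red-striped log in the tray at crop (155,97). The feeder shows the stop plate at (408,98), pusher at (490,287) and hub at (470,400). The crank, at (470,460), points to the robot's right, so the wheel is near 90°. Next: log pose, and rows for the approach.

```bash
cat >> h.py <<'E'
def plan(dp,dyaw=0,n=10,yaw=None):
    """rows (tool mm, rad) for a world shift dp (m) and yaw change, straight line, n rows"""
    y=telemetry.get_state()['ee_rot'][2] if yaw is None else yaw
    out=[]
    for i in range(n):
        R=Ro.from_euler('xyz',[np.pi,0,y]).as_matrix(); v=R.T@np.array(dp)/n*1000
        out.append([round(float(k),1) for k in v]+[round(-dyaw/n,3)]); y+=dyaw/n
    print(out); return y
E
python3 - <<'E'
from h import *
f=lambda x,y:(x/3.7+255,y/3.7+130)
# log: silhouette midline ends
a=onz('side',f(75,117),.036);b=onz('side',f(238,83),.036);print(a,b,np.linalg.norm(a-b),np.arctan2(*(b-a)[[1,0]]))
s=onz('side',f(408,98),.09);p=onz('side',f(490,287),.1);h=onz('side',f(470,400),.1277)
print('stop',s,'push',p,'hub',h, 'yaw of rails',np.arctan2(-(s-p)[0],(s-p)[1]))
e=telemetry.get_state()['eef_pos']
y=plan(np.array([.44,.22,.33])-e,.3,14)
c,_=ray('wrist',(320,200));print('cam',c-np.array(e))
print(ray('wrist',(320,200))[1])
E
```

```text
[0.37171643 0.25149178 0.036     ] [0.5221025  0.25809908 0.036     ] 0.1505311418873216 0.043907371745017555
stop [0.6356673  0.13783755 0.09      ] push [ 0.61523416 -0.09317101  0.1       ] hub [ 0.55031014 -0.21104231  0.1277    ] yaw of rails -0.08822229851117643
[[24.3, 22.8, -7.4, -0.021], [23.8, 23.3, -7.4, -0.021], [23.3, 23.8, -7.4, -0.021], [22.8, 24.3, -7.4, -0.021], [22.2, 24.8, -7.4, -0.021], [21.7, 25.3, -7.4, -0.021], [21.2, 25.8, -7.4, -0.021], [20.6, 26.2, -7.4, -0.021], [20.0, 26.6, -7.4, -0.021], [19.5, 27.1, -7.4, -0.021], [18.9, 27.5, -7.4, -0.021], [18.3, 27.9, -7.4, -0.021], [17.7, 28.3, -7.4, -0.021], [17.1, 28.6, -7.4, -0.021]]
cam [ 0.07814853 -0.02890448  0.15809611]
[-0.28117839  0.11993622 -0.95228716]
```

Request:
servo_tool([
  [[24, 23, -7, -0.03], [24, 23, -7, -0.03], [23, 24, -7, -0.03], [23, 24, -7, -0.03], [22, 25, -7, -0.03], [22, 25, -7, -0.03], [21, 26, -7, -0.03], [20, 26, -7, -0.03], [20, 27, -7, -0.03], [19, 27, -7, -0.03]],
], claw=-1)

```text
t: 1.63
eef_pos: [0.3897, 0.3436, 0.2973]
ee_rot: [-3.141, -0.0, -0.042]
force: [0.4, 0.7, -0.0]
width: 0.0877
gripper_force: 0.0
```

Request:
servo_tool([
  [[19, 27, -7, -0.02], [18, 28, -7, -0.02], [18, 28, -7, -0.02], [17, 28, -7, -0.02], [0, 0, 0, 0], [0, 0, 0, 0], [0, 0, 0, 0], [0, 0, 0, 0], [0, 0, 0, 0], [0, 0, 0, 0]],
])

```text
t: 2.47
eef_pos: [0.4593, 0.2339, 0.3243]
ee_rot: [3.141, 0.0, 0.038]
force: [0.7, 0.2, 0.5]
width: 0.0877
gripper_force: 0.0
```

```bash
python3 - <<'E'
from h import *
st(); save('wrist','w1.png')
for n in ['red_log','stop_face','pusher_face','wheel_centre','crank_mid']:
    print(n,[(np.round(r['position'],3).tolist(),round(r['conf'],2),proj('wrist',r['position']).round().tolist()) for r in recognise('wrist',n)])
E
```

```text
{'t': 2.4667, 'q': [0.8523, 0.0421, -0.1698, -0.0, -1.3593, 0.7561], 'eef_pos': [0.4593, 0.2339, 0.3243], 'ee_rot': [3.1413, 0.0003, 0.0376], 'force': [0.7346, 0.157, 0.5261], 'width': 0.0877, 'gripper_force': 0.0}
red_log [([0.458, 0.259, 0.054], 0.83, [[305.0, 158.0]]), ([0.274, 0.269, 0.043], 0.81, [[295.0, 286.0]]), ([0.381, 0.444, 0.045], 0.66, [[160.0, 210.0]]), ([0.357, -0.044, 0.041], 0.59, [[530.0, 239.0]]), ([0.613, 0.141, 0.102], 0.34, [[428.0, 12.0]])]
stop_face [([0.617, 0.142, 0.103], 0.92, [[429.0, 6.0]])]
pusher_face []
wheel_centre [([0.598, 0.022, 0.017], 0.82, [[507.0, 43.0]]), ([0.616, 0.143, 0.101], 0.62, [[427.0, 8.0]])]
crank_mid []
```

View pics/w1.png

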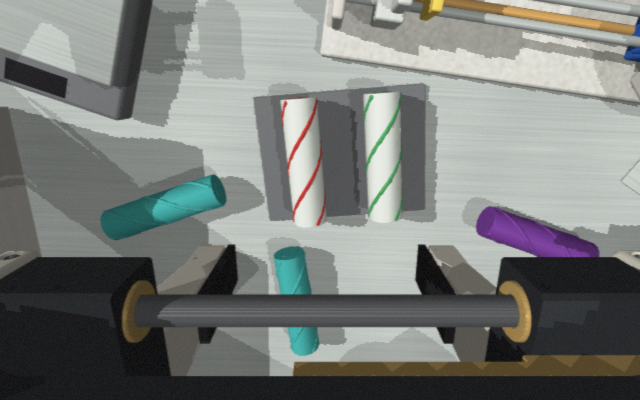

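The wrist view shows the red log at (305,160) between the tray edge and the green log (382,157). The turquoise ones are at (165,207) and (295,300), the purple at (537,233).

```bash
python3 - <<'E'
from h import *
m=[r['mask'] for r in trace('wrist','red_log') if r['mask'][158,305]][0]
ys,xs=np.nonzero(m); P=np.c_[xs,ys].astype(float); r=cv2.minAreaRect(P.astype(np.float32)); print(r)
B=cv2.boxPoints(r); B=B[np.argsort(B[:,1])]; t=B[:2].mean(0); b=B[2:].mean(0)
A=onz('wrist',t,.036);C=onz('wrist',b,.036);d=A-C;print(A,C,np.linalg.norm(d),'yaw',np.arctan2(d[1],d[0]))
M=(A+C)/2; print(M); s=telemetry.get_state(); dy=np.arctan2(d[1],d[0])-s['ee_rot'][2]
plan(np.array([M[0],M[1],.020])-s['eef_pos'],dy,12)
E
```

```text
((304.88616943359375, 161.86138916015625), (131.2454071044922, 38.4084358215332), 84.2894058227539)
[0.52829028 0.26858783 0.036     ] [0.3609402  0.24881412 0.036     ] 0.168514238660469 yaw 0.117612456081009
[0.44461524 0.25870098 0.036     ]
[[-1.2, -2.2, 25.4, np.float64(-0.007)], [-1.2, -2.2, 25.4, np.float64(-0.007)], [-1.1, -2.2, 25.4, np.float64(-0.007)], [-1.1, -2.2, 25.4, np.float64(-0.007)], [-1.1, -2.2, 25.4, np.float64(-0.007)], [-1.1, -2.2, 25.4, np.float64(-0.007)], [-1.1, -2.2, 25.4, np.float64(-0.007)], [-1.1, -2.2, 25.4, np.float64(-0.007)], [-1.1, -2.2, 25.4, np.float64(-0.007)], [-1.0, -2.2, 25.4, np.float64(-0.007)], [-1.0, -2.2, 25.4, np.float64(-0.007)], [-1.0, -2.2, 25.4, np.float64(-0.007)]]
```

Request:
servo_tool([
  [[-3, -6, 15, -0.02], [-3, -6, 20, -0.02], [-3, -6, 25, -0.02], [-3, -6, 25, -0.01], [0, -2, 25, 0], [0, 0, 25, 0], [0, 0, 25, 0], [0, 0, 20, 0], [0, 0, 20, 0], [0, 0, 10, 0]],
])

```text
t: 3.65
eef_pos: [0.4451, 0.2574, 0.1122]
ee_rot: [3.14, 0.002, 0.106]
force: [-0.3, -1.1, 0.5]
width: 0.0876
gripper_force: 0.0
```

```bash
python3 - <<'E'
from h import *
st(); save('wrist','w2.png')
E
```

```text
{'t': 3.65, 'q': [0.9063, 0.2053, -0.4911, -0.0006, -0.8774, 0.7707], 'eef_pos': [0.4451, 0.2574, 0.1122], 'ee_rot': [3.1397, 0.0024, 0.1059], 'force': [-0.2521, -1.1023, 0.5355], 'width': 0.0876, 'gripper_force': 0.0}
```

View pics/w2.png

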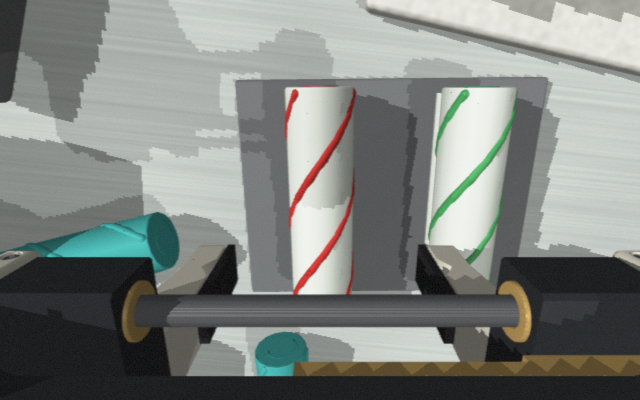

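The log is centred between the fingers (322 against 327) and parallel to them. Now descend and grip.

Request:
servo_tool([
  [[0, 0, 20, 0], [0, 0, 20, 0], [0, 0, 18, 0], [0, 0, 14, 0], [0, 0, 10, 0], [0, 0, 8, 0], [0, 0, 2, 0], [0, 0, 0, 0], [0, 0, 0, 0], [0, 0, 0, 0]],
], claw=-0.75)

```text
t: 4.53
eef_pos: [0.4464, 0.2588, 0.0234]
ee_rot: [-3.141, -0.001, 0.106]
force: [0.1, 0.1, -0.6]
width: 0.0769
gripper_force: 0.0
```

Request:
servo_tool([
  [[0, 0, 0, 0], [0, 0, 0, 0], [0, 0, 0, 0], [0, 0, 0, 0], [0, 0, 0, 0], [0, 0, 0, 0], [0, 0, 0, 0], [0, 0, 0, 0], [0, 0, 0, 0], [0, 0, 0, 0]],
], claw=1, grip_force=25)

```text
t: 5.37
eef_pos: [0.4467, 0.2602, 0.0232]
ee_rot: [-3.139, -0.002, 0.107]
force: [-1.8, 4.7, 2.2]
width: 0.0429
gripper_force: 25.0
```

Request:
servo_tool([
  [[0, 0, -10, 0], [0, 0, -20, 0], [0, 0, -30, 0], [0, 0, -35, 0], [0, 0, -35, 0], [0, 0, -35, 0], [0, 0, -35, 0], [0, 0, -35, 0], [0, 0, -20, 0], [0, 0, -5, 0]],
])

```text
t: 6.2
eef_pos: [0.4469, 0.2587, 0.2871]
ee_rot: [-3.138, -0.005, 0.106]
force: [0.5, 0.2, -2.9]
width: 0.0431
gripper_force: 25.0
```

```bash
python3 - <<'E'
from h import *
e=np.array(telemetry.get_state()['eef_pos'])
plan(np.array([.50,0,.33])-e,-.15,9)
E
```

```text
[[2.8, 29.2, -4.8, 0.017], [3.3, 29.2, -4.8, 0.017], [3.8, 29.1, -4.8, 0.017], [4.3, 29.0, -4.8, 0.017], [4.8, 29.0, -4.8, 0.017], [5.2, 28.9, -4.8, 0.017], [5.7, 28.8, -4.8, 0.017], [6.2, 28.7, -4.8, 0.017], [6.7, 28.6, -4.8, 0.017]]
```

Request:
servo_tool([
  [[3, 20, -5, 0.015], [3, 30, -5, 0.017], [4, 32, -5, 0.017], [4, 32, -5, 0.017], [5, 32, -5, 0.017], [5, 32, -5, 0.017], [6, 32, -5, 0.017], [6, 30, -5, 0.017], [7, 20, -3, 0.017], [0, 0, 0, 0]],
])

```text
t: 7.03
eef_pos: [0.4991, -0.0034, 0.3248]
ee_rot: [3.14, 0.002, -0.049]
force: [-0.2, -0.0, -2.6]
width: 0.0434
gripper_force: 25.0
```

Request:
servo_tool([
  [[0, 0, 0, 0], [0, 0, 0, 0], [0, 0, 0, 0], [0, 0, 0, 0], [0, 0, 0, 0], [0, 0, 0, 0], [0, 0, 0, 0], [0, 0, 0, 0], [0, 0, 0, 0], [0, 0, 0, 0]],
])

```text
t: 7.87
eef_pos: [0.4993, -0.0, 0.3256]
ee_rot: [3.142, -0.0, -0.045]
force: [-0.3, 0.3, -2.4]
width: 0.0435
gripper_force: 25.0
```

```bash
python3 - <<'E'
from h import *
st(); save('wrist','w3.png')
for n in ['stop_face','pusher_face','wheel_centre','crank_mid']:
    print(n,[(np.round(r['position'],3).tolist(),round(r['conf'],2),proj('wrist',r['position']).round().tolist()) for r in recognise('wrist',n)])
E
```

```text
{'t': 7.8667, 'q': [0.3942, 0.0126, -0.1976, 0.0, -1.3605, 1.1319], 'eef_pos': [0.4993, -0.0, 0.3256], 'ee_rot': [3.1416, -0.0, -0.0447], 'force': [-0.2572, 0.3066, -2.3634], 'width': 0.0435, 'gripper_force': 24.9985}
stop_face [([0.634, 0.132, 0.111], 0.82, [[180.0, 35.0]])]
pusher_face [([0.431, -0.243, 0.004], 0.67, [[503.0, 191.0]]), ([0.609, -0.102, 0.096], 0.6, [[422.0, 52.0]]), ([0.513, -0.392, 0.016], 0.46, [[630.0, 128.0]])]
wheel_centre [([0.606, -0.121, 0.076], 0.65, [[435.0, 56.0]])]
crank_mid [([0.565, -0.21, 0.134], 0.9, [[547.0, 95.0]])]
```

View pics/w3.png

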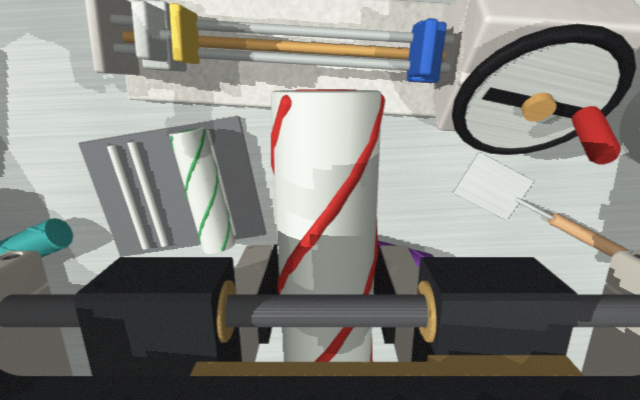

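The wrist view shows the stop plate at (183,33), pusher (427,50), hub (540,107) and crank end (600,150). The log is held between the fingers.

```bash
python3 - <<'E'
from h import *
im=cv2.imread('pics/w3.png'); hsv=cv2.cvtColor(im,cv2.COLOR_BGR2HSV)
def mask(lo,hi,box):
    m=cv2.inRange(hsv,lo,hi); k=np.zeros_like(m); x0,y0,x1,y1=box; k[y0:y1,x0:x1]=m[y0:y1,x0:x1]; return k
o=mask((8,90,60),(19,255,255),(205,25,405,65)); ys,xs=np.nonzero(o); print('orange',len(xs))
vx,vy,x0,y0=cv2.fitLine(np.c_[xs,ys].astype(np.float32),cv2.DIST_HUBER,0,.01,.01).ravel()
L=lambda x:(x,y0+(x-x0)*vy/vx)
for z in (.05,.067):
    a,b=onz('wrist',L(210),z),onz('wrist',L(400),z); print(z,a,b,'yaw',np.arctan2(-(a-b)[0],(a-b)[1]))
for n,m in (('yel',mask((20,120,60),(35,255,255),(150,0,215,75))),('blue',mask((105,120,40),(125,255,255),(395,5,460,100))),('hub',mask((8,90,60),(25,255,255),(510,80,570,135))),('red',mask((0,150,60),(6,255,255),(560,90,639,180)))):
    c=max(cv2.findContours(m,0,1)[0],key=cv2.contourArea); print(n,cv2.approxPolyDP(c,2,True)[:,0].tolist(), cv2.minAreaRect(c)[0])
for r in (20,40): print(r,[(x,im[r,x].tolist()) for x in range(166,200,3)])
for r in (30,60): print(r,[(x,im[r,x].tolist()) for x in range(406,448,3)])
print('cam',ray('wrist',(0,0))[0])
E
```

```text
orange 2173
0.05 [0.63421553 0.12264848 0.05      ] [ 0.61290088 -0.08847622  0.05      ] yaw -0.10061671515326685
0.067 [0.63217642 0.11764827 0.067     ] [ 0.61169732 -0.08520022  0.067     ] yaw -0.10061671515326719
yel [[170, 4], [173, 58], [197, 63], [196, 50], [199, 42], [195, 27], [196, 15], [178, 4]] (184.63705444335938, 33.41878128051758)
blue [[445, 23], [427, 19], [414, 25], [408, 80], [437, 81]] (425.9923400878906, 50.06153869628906)
hub [[549, 94], [538, 93], [523, 102], [521, 108], [526, 119], [539, 120], [554, 112], [556, 104]] (538.300048828125, 106.60002899169922)
red [[575, 112], [572, 116], [575, 130], [590, 159], [603, 163], [616, 157], [619, 145], [604, 115], [595, 107], [586, 107]] (595.6000366210938, 134.69998168945312)
20 [(166, [131, 137, 133]), (169, [90, 105, 108]), (172, [116, 237, 251]), (175, [104, 223, 244]), (178, [85, 187, 219]), (181, [37, 90, 108]), (184, [39, 90, 103]), (187, [33, 85, 101]), (190, [37, 86, 103]), (193, [37, 87, 103]), (196, [64, 95, 104]), (199, [112, 116, 113])]
40 [(166, [106, 109, 106]), (169, [84, 86, 84]), (172, [100, 200, 225
[... 183 characters left out ...]
 (199, [56, 98, 125])]
30 [(406, [192, 203, 204]), (409, [199, 209, 210]), (412, [162, 104, 78]), (415, [160, 84, 43]), (418, [163, 88, 47]), (421, [162, 85, 46]), (424, [176, 93, 51]), (427, [221, 122, 69]), (430, [215, 115, 64]), (433, [208, 112, 62]), (436, [147, 79, 42]), (439, [124, 66, 37]), (442, [170, 89, 48]), (445, [122, 79, 61])]
60 [(406, [121, 127, 126]), (409, [157, 94, 67]), (412, [159, 86, 47]), (415, [159, 85, 46]), (418, [160, 83, 44]), (421, [199, 108, 59]), (424, [216, 118, 65]), (427, [208, 114, 63]), (430, [197, 107, 60]), (433, [115, 63, 37]), (436, [118, 65, 37]), (439, [116, 62, 32]), (442, [56, 70, 83]), (445, [86, 91, 95])]
cam [ 0.58219818 -0.00490618  0.48366695]
```

```bash
python3 - <<'E'
from h import *
s=onz('wrist',(180,31),.115);p=onz('wrist',(422.5,47),.121);h=onz('wrist',(539,105.5),.1277)
yw=-.1006;X=np.array([np.cos(yw),np.sin(yw),0]);Y=np.array([-np.sin(yw),np.cos(yw),0]);Z=np.array([0,0,1.])
print(s,p,h,'gap',(s-p)@Y,'lateral s,p,orange',s@X,p@X,[onz('wrist',(300,44),z)@X for z in(.04,.05,.06)])
n=-.643*X+.766*Z;u=.766*X+.643*Z;w=-Y
C=h-.01*n;print('C',C,'lateral',C@X,'along from pusher',(C-p)@Y)
t=onz('wrist',(602,151),.16)
for th in range(60,130,5):
    a=np.radians(th);b=C+.055*(np.cos(a)*u+np.sin(a)*w);print(th,proj('wrist',[b,b+.057*n]).round().tolist())
m=(s+p)/2;print('mid',m)
e=np.array(telemetry.get_state()['eef_pos']);print(e)
E
```

```text
[0.63652586 0.13037038 0.115     ] [ 0.61208473 -0.09566399  0.121     ] [ 0.55459263 -0.2074905   0.1277    ] gap 0.22734619976042808 lateral s,p,orange 0.6202144924931265 0.6185976569007885 [np.float64(0.622553396449736), np.float64(0.6215885728677057), np.float64(0.6206237492856755)]
C [ 0.56099012 -0.20813627  0.12004   ] lateral 0.579057006696898 along from pusher -0.11703507465695863
60 [[604.0, 78.0], [630.0, 124.0]]
65 [[603.0, 82.0], [629.0, 128.0]]
70 [[602.0, 86.0], [627.0, 131.0]]
75 [[600.0, 90.0], [625.0, 135.0]]
80 [[598.0, 94.0], [622.0, 139.0]]
85 [[595.0, 98.0], [618.0, 143.0]]
90 [[592.0, 102.0], [615.0, 146.0]]
95 [[588.0, 105.0], [611.0, 150.0]]
100 [[585.0, 109.0], [606.0, 153.0]]
105 [[581.0, 112.0], [602.0, 156.0]]
110 [[576.0, 115.0], [597.0, 159.0]]
115 [[572.0, 119.0], [592.0, 162.0]]
120 [[567.0, 121.0], [586.0, 165.0]]
125 [[562.0, 124.0], [581.0, 167.0]]
mid [0.6243053 0.0173532 0.118    ]
[ 4.99308545e-01 -1.37735175e-04  3.25573091e-01]
```

```bash
python3 - <<'E'
from h import *
e=np.array(telemetry.get_state()['eef_pos'])
plan(np.array([.6243,.0174,.16])-e,-1.626,15)
E
```

```text
[[8.3, -1.5, 11.0, 0.108], [8.1, -2.4, 11.0, 0.108], [7.7, -3.3, 11.0, 0.108], [7.3, -4.1, 11.0, 0.108], [6.9, -4.9, 11.0, 0.108], [6.3, -5.6, 11.0, 0.108], [5.6, -6.2, 11.0, 0.108], [4.9, -6.8, 11.0, 0.108], [4.2, -7.3, 11.0, 0.108], [3.4, -7.7, 11.0, 0.108], [2.5, -8.0, 11.0, 0.108], [1.6, -8.3, 11.0, 0.108], [0.7, -8.4, 11.0, 0.108], [-0.2, -8.4, 11.0, 0.108], [-1.1, -8.3, 11.0, 0.108]]
```

Request:
servo_tool([
  [[8, -1.5, 11, 0.108], [8, -2.5, 11, 0.108], [7.5, -3, 11, 0.108], [7.5, -4, 11, 0.108], [7, -5, 11, 0.108], [6, -5.5, 11, 0.108], [5.5, -6, 11, 0.108], [5, -7, 11, 0.108], [4, -7.5, 11, 0.108], [3.5, -7.5, 11, 0.108]],
])

```text
t: 8.95
eef_pos: [0.5824, 0.0117, 0.215]
ee_rot: [3.142, -0.0, -1.13]
force: [0.9, -0.3, -3.2]
width: 0.0433
gripper_force: 25.0
```

Request:
servo_tool([
  [[2.5, -8, 11, 0.108], [1.5, -8, 11, 0.108], [0.5, -8.5, 11, 0.108], [0, -8.5, 11, 0.108], [-1, -8.5, 11, 0.108], [0, 0, 0, 0], [0, 0, 0, 0], [0, 0, 0, 0], [0, 0, 0, 0], [0, 0, 0, 0]],
])

```text
t: 9.78
eef_pos: [0.6236, 0.0177, 0.1615]
ee_rot: [-3.14, 0.0, -1.663]
force: [0.6, -0.7, -2.8]
width: 0.0434
gripper_force: 25.0
```

```bash
python3 - <<'E'
from h import *
s=st(); 
plan(np.array([.6243,.0174,.081])-np.array(s['eef_pos']),-1.671-s['ee_rot'][2],1)
E
```

```text
{'t': 9.7833, 'q': [0.341, 0.3222, -0.1967, 0.0001, -1.0505, -0.4336], 'eef_pos': [0.6236, 0.0177, 0.1615], 'ee_rot': [-3.1403, 0.0004, -1.6633], 'force': [0.5752, -0.6924, -2.8105], 'width': 0.0434, 'gripper_force': 24.9981}
[[0.2, -0.8, 80.5, np.float64(0.008)]]
```

Request:
servo_tool([
  [[0, -0.8, 15, 0.008], [0, 0, 15, 0], [0, 0, 15, 0], [0, 0, 12, 0], [0, 0, 8, 0], [0, 0, 5, 0], [0, 0, 4, 0], [0, 0, 2, 0], [0, 0, 1, 0], [0, 0, 0, 0]],
])

```text
t: 10.62
eef_pos: [0.6246, 0.0176, 0.0839]
ee_rot: [-3.141, 0.0, -1.673]
force: [-0.8, 0.1, -2.3]
width: 0.0431
gripper_force: 25.0
```

```bash
python3 - <<'E'
from h import *
st(); b=save('side','b3.png')
cv2.imwrite('pics/b3c.png',cv2.resize(b[120:280,300:460,::-1],None,fx=3.7,fy=3.7,interpolation=cv2.INTER_CUBIC))
E
```

```text
{'t': 10.6167, 'q': [0.3403, 0.399, -0.2803, 0.0001, -0.8909, -0.4422], 'eef_pos': [0.6246, 0.0176, 0.0839], 'ee_rot': [-3.141, 0.0001, -1.6726], 'force': [-0.765, 0.0967, -2.2977], 'width': 0.0431, 'gripper_force': 24.9983}
```

View pics/b3c.png

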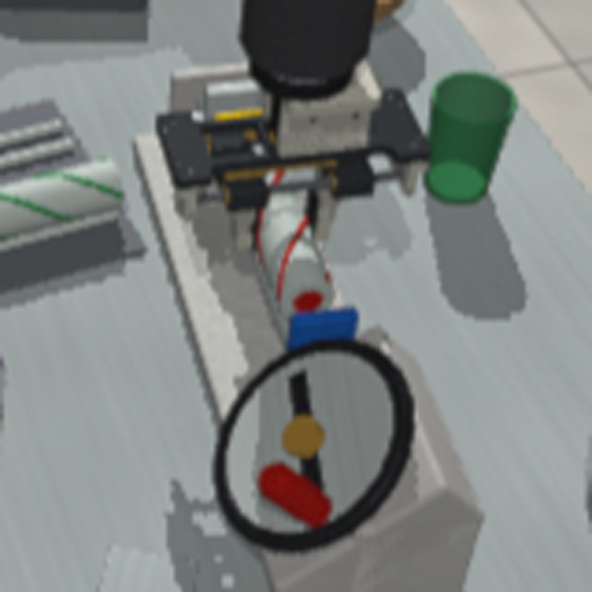

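The log sits over the rails, its near end at crop (310,300) just clear of the pusher at (322,328). Lower until contact, then release.

Request:
servo_tool([
  [[0, 0, 1, 0], [0, 0, 1, 0], [0, 0, 0.5, 0], [0, 0, 0.5, 0], [0, 0, 0, 0], [0, 0, 0, 0], [0, 0, 0, 0], [0, 0, 0, 0], [0, 0, 0, 0], [0, 0, 0, 0]],
])

```text
t: 11.5
eef_pos: [0.6243, 0.0176, 0.0806]
ee_rot: [-3.142, -0.0, -1.673]
force: [0.3, 0.3, -3.3]
width: 0.0432
gripper_force: 25.0
```

Request:
servo_tool([
  [[0, 0, 0.5, 0], [0, 0, 0.5, 0], [0, 0, 0.5, 0], [0, 0, 0, 0], [0, 0, 0, 0], [0, 0, 0, 0], [0, 0, 0, 0], [0, 0, 0, 0], [0, 0, 0, 0], [0, 0, 0, 0]],
])

```text
t: 12.33
eef_pos: [0.6244, 0.0176, 0.0801]
ee_rot: [-3.141, 0.0, -1.672]
force: [-3.9, -0.1, 5.6]
width: 0.0433
gripper_force: 25.0
```

Request:
servo_tool([
  [[0, 0, 0, 0], [0, 0, 0, 0], [0, 0, 0, 0], [0, 0, 0, 0], [0, 0, 0, 0], [0, 0, 0, 0], [0, 0, 0, 0], [0, 0, 0, 0], [0, 0, 0, 0], [0, 0, 0, 0]],
], claw=-1)

```text
t: 13.17
eef_pos: [0.6243, 0.0176, 0.079]
ee_rot: [3.142, -0.0, -1.673]
force: [1.7, -0.6, -0.9]
width: 0.0876
gripper_force: 0.0
```

Request:
servo_tool([
  [[0, 0, -10, 0], [0, 0, -20, 0], [0, 0, -30, 0], [0, 0, -35, 0], [0, 0, -35, 0], [0, 0, -30, 0], [0, 0, -20, 0], [0, 0, 0, 0], [0, 0, 0, 0], [0, 0, 0, 0]],
])

```text
t: 14.0
eef_pos: [0.6238, 0.0176, 0.259]
ee_rot: [3.141, 0.0, -1.673]
force: [-0.1, -0.3, -0.9]
width: 0.0877
gripper_force: 0.0
```

```bash
cat >> h.py <<'E'
yw=-.1006;X=np.array([np.cos(yw),np.sin(yw),0]);Y=np.array([-np.sin(yw),np.cos(yw),0]);Z=np.array([0,0,1.])
n=-.643*X+.766*Z;u=.766*X+.643*Z;w=-Y
C=np.array([.561,-.2081,.120])
def tcp(deg,back=0):  # TCP position holding crank at wheel angle; back = height above
    a=np.radians(deg); return C+.038*n+.055*(np.cos(a)*u+np.sin(a)*w)-.019*Z+back*Z
E
python3 - <<'E'
from h import *
s=st(); e=np.array(s['eef_pos']); t=tcp(100,.08); print(t,tcp(100))
plan(t-e,-.1006-s['ee_rot'][2],16)
E
```

```text
{'t': 14.0, 'q': [0.3403, 0.2574, -0.0573, -0.0004, -1.2564, -0.4423], 'eef_pos': [0.6238, 0.0176, 0.259], 'ee_rot': [3.1412, 0.0003, -1.6729], 'force': [-0.0512, -0.3057, -0.918], 'width': 0.0877, 'gripper_force': 0.0}
[ 0.52397097 -0.25880193  0.20396693] [ 0.52397097 -0.25880193  0.12396693]
[[17.8, 4.4, 3.4, np.float64(-0.098)], [17.3, 6.2, 3.4, np.float64(-0.098)], [16.6, 7.8, 3.4, np.float64(-0.098)], [15.8, 9.4, 3.4, np.float64(-0.098)], [14.8, 10.9, 3.4, np.float64(-0.098)], [13.6, 12.3, 3.4, np.float64(-0.098)], [12.3, 13.6, 3.4, np.float64(-0.098)], [10.9, 14.7, 3.4, np.float64(-0.098)], [9.4, 15.8, 3.4, np.float64(-0.098)], [7.9, 16.6, 3.4, np.float64(-0.098)], [6.2, 17.3, 3.4, np.float64(-0.098)], [4.5, 17.8, 3.4, np.float64(-0.098)], [2.7, 18.2, 3.4, np.float64(-0.098)], [0.9, 18.3, 3.4, np.float64(-0.098)], [-0.9, 18.3, 3.4, np.float64(-0.098)], [-2.7, 18.2, 3.4, np.float64(-0.098)]]
```

Request:
servo_tool([
  [[18, 4.5, 0, -0.098], [17.5, 6, 0, -0.098], [16.5, 8, 0, -0.098], [16, 9.5, 0, -0.098], [15, 11, 0, -0.098], [13.5, 12.5, 0, -0.098], [12.5, 13.5, 0, -0.098], [11, 14.5, 0, -0.098], [9.5, 16, 0, -0.098], [8, 16.5, 0, -0.098]],
])

```text
t: 14.83
eef_pos: [0.5607, -0.1568, 0.2577]
ee_rot: [3.14, 0.002, -0.688]
force: [-0.0, 0.2, 0.1]
width: 0.0876
gripper_force: 0.0
```

Request:
servo_tool([
  [[6, 17.5, 0, -0.098], [4.5, 18, 0, -0.098], [2.5, 18, 0, -0.098], [1, 18.5, 0, -0.098], [-1, 18.5, 0, -0.098], [-2.5, 18, 0, -0.098], [0, 0, 0, 0], [0, 0, 0, 0], [0, 0, 0, 0], [0, 0, 0, 0]],
])

```text
t: 15.67
eef_pos: [0.5238, -0.2592, 0.2585]
ee_rot: [-3.141, 0.001, -0.106]
force: [-0.7, -0.0, -0.1]
width: 0.0875
gripper_force: 0.0
```

```bash
python3 - <<'E'
from h import *
s=st(); im=save('wrist','w4.png')[:,:,::-1].copy(); hsv=cv2.cvtColor(im,cv2.COLOR_BGR2HSV)
for nm,lo,hi in (('red',(0,150,50),(6,255,255)),('hub',(10,90,50),(25,255,255)),('blue',(105,120,40),(125,255,255))):
    for c in cv2.findContours(cv2.inRange(hsv,lo,hi),0,1)[0]:
        if cv2.contourArea(c)>80: print(nm,cv2.minAreaRect(c),cv2.boundingRect(c))
for th in (90,95,100,105,110):
    a=np.radians(th);b=C+.055*(np.cos(a)*u+np.sin(a)*w);print(th,proj('wrist',[b,b+.057*n]).round().tolist())
print(proj('wrist',[C+.01*n]))
for p in C+.079*np.array([np.cos(k)*u+np.sin(k)*w for k in np.arange(0,6.28,.1)]): cv2.circle(im,tuple(int(v) for v in proj('wrist',p)[0]),1,(0,255,0),-1)
cv2.imwrite('pics/w4b.png',im)
E
```

```text
{'t': 15.6667, 'q': [-0.1252, 0.1918, -0.144, -0.0001, -1.2359, 1.5904], 'eef_pos': [0.5238, -0.2592, 0.2585], 'ee_rot': [-3.1414, 0.0009, -0.1057], 'force': [-0.6666, -0.0305, -0.1433], 'width': 0.0875, 'gripper_force': 0.0}
red ((326.5, 190.5), (69.0, 31.0), 90.0) (311, 156, 32, 70)
red ((91.91177368164062, 99.64705657958984), (27.406526565551758, 15.037208557128906), 75.96376037597656) (84, 86, 17, 28)
red ((38.30397033691406, 108.52595520019531), (88.56529998779297, 8.258794784545898), 25.688142776489258) (0, 86, 81, 39)
hub ((466.5, 365.0), (20.0, 345.0), 90.0) (294, 355, 346, 21)
hub ((515.2896728515625, 310.90972900390625), (63.302223205566406, 30.288555145263672), 83.48019409179688) (498, 280, 34, 63)
hub ((136.7667236328125, 310.91619873046875), (30.175004959106445, 63.302223205566406), 6.519801616668701) (121, 280, 34, 63)
hub ((398.44635009765625, 267.7949523925781), (42.09450149536133, 14.170426368713379), 20.323135375976562) (378, 255, 39, 27)
hub ((260.5, 160.0), (30.0, 35.0), 90.0) (243, 145, 36, 31)
blue ((137.744140625, 98.86712646484375), (69.82403564453125, 52.06918716430664), 79.87532806396484) (107, 65, 60, 66)
90 [[326.0, 150.0], [326.0, 209.0]]
95 [[326.0, 153.0], [326.0, 212.0]]
100 [[325.0, 157.0], [325.0, 215.0]]
105 [[324.0, 160.0], [324.0, 218.0]]
110 [[322.0, 164.0], [322.0, 221.0]]
[[258.43758387 159.44373486]]
```

View pics/w4b.png

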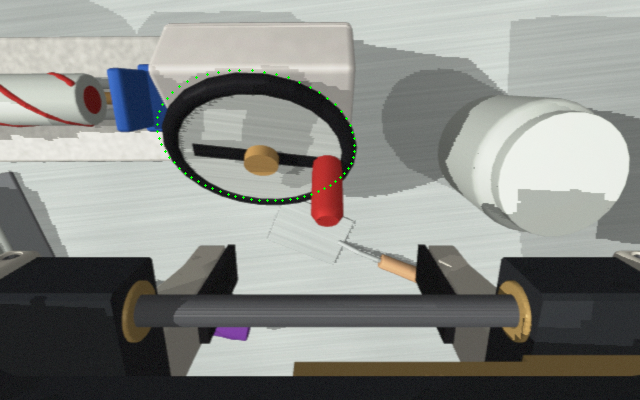

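The green overlay matches the rim, with the crank at (327,190) and hub (260,160). That confirms the wheel centre to about 1 mm and a wheel angle of about 100°. The log is on the rails, its end at (92,100). Now descend on the crank.

Request:
servo_tool([
  [[0, 1, 15, 0], [0, 0, 20, 0], [0, 0, 20, 0], [0, 0, 20, 0], [0, 0, 18, 0], [0, 0, 15, 0], [0, 0, 12, 0], [0, 0, 8, 0], [0, 0, 4, 0], [0, 0, 2, 0]],
], claw=-0.4)

```text
t: 16.55
eef_pos: [0.5237, -0.2604, 0.1247]
ee_rot: [3.142, 0.001, -0.104]
force: [0.4, -0.1, 0.3]
width: 0.0614
gripper_force: 0.0
```

Request:
servo_tool([
  [[0, 0, 0, 0], [0, 0, 0, 0], [0, 0, 0, 0], [0, 0, 0, 0], [0, 0, 0, 0], [0, 0, 0, 0], [0, 0, 0, 0], [0, 0, 0, 0], [0, 0, 0, 0], [0, 0, 0, 0]],
], claw=1, grip_force=15)

```text
t: 17.38
eef_pos: [0.5237, -0.2599, 0.1253]
ee_rot: [-3.141, -0.0, -0.105]
force: [-1.5, 6.0, 3.1]
width: 0.0255
gripper_force: 15.0
```

```bash
cat >> h.py <<'E'
def crank(d0,d1,k=10,e=None):
    """rows turning the crank d0->d1 deg; first row also corrects pose if e given"""
    y=telemetry.get_state()['ee_rot'][2]; R=Ro.from_euler('xyz',[np.pi,0,y]).as_matrix()
    P=[tcp(d) for d in np.linspace(d0,d1,k+1)]
    for a,b in zip(P[:-1],P[1:]): print([round(float(v)*2000)/2 for v in R.T@(b-a)]+[0],end=', ')
    print()
E
python3 - <<'E'
from h import *
s=st(); print(np.array(s['eef_pos'])-tcp(100),tcp(95)-tcp(100))
crank(100,280)
E
```

```text
{'t': 17.3833, 'q': [-0.1271, 0.297, -0.3262, -0.0013, -0.9476, 1.5939], 'eef_pos': [0.5237, -0.2599, 0.1253], 'ee_rot': [-3.1405, -0.0001, -0.1048], 'force': [-1.4844, 6.0264, 3.1121], 'width': 0.0255, 'gripper_force': 14.986}
[-0.00028395 -0.00107434  0.00130039] [ 0.00356261 -0.00098908  0.0030588 ]
[-12.5, -5.5, 10.5, 0], [-10.5, -10.5, 9.0, 0], [-7.5, -14.0, 6.5, 0], [-4.0, -16.5, 3.0, 0], [0.0, -17.0, 0.0, 0], [4.0, -16.5, -3.5, 0], [8.0, -14.0, -6.5, 0], [11.0, -10.0, -9.0, 0], [12.5, -5.0, -10.5, 0], [13.0, 0.0, -11.0, 0],
```

Request:
servo_tool([
  [[-12.5, -5.5, 10.5, 0], [-10.5, -10.5, 9, 0], [-7.5, -14, 6.5, 0], [-4, -16.5, 3, 0], [0, -17, 0, 0], [4, -16.5, -3.5, 0], [8, -14, -6.5, 0], [11, -10, -9, 0], [12.5, -5, -10.5, 0], [0, 0, 0, 0]],
])

```text
t: 18.22
eef_pos: [0.5377, -0.1518, 0.1277]
ee_rot: [3.141, -0.001, -0.103]
force: [-5.4, 4.1, 10.5]
width: 0.0255
gripper_force: 15.0
```

```bash
python3 - <<'E'
from h import *
s=st(); p=np.array(s['eef_pos'])-tcp(0)+.055*u
print('theta',np.degrees(np.arctan2(p@w,p@u)),'r',np.hypot(p@w,p@u),'n',p@n, tcp(262)-s['eef_pos'])
crank(262,424,9)
E
```

```text
{'t': 18.2167, 'q': [0.0757, 0.2542, -0.3819, 0.0008, -0.9336, 1.3914], 'eef_pos': [0.5377, -0.1518, 0.1277], 'ee_rot': [3.1411, -0.0011, -0.1032], 'force': [-5.3948, 4.0924, 10.4511], 'width': 0.0255, 'gripper_force': 14.9987}
theta -95.20426064980559 r 0.05388962257305789 n 0.0009729890781524286 [-0.00140668  0.00094332 -0.00252458]
[13.0, 0.5, -11.0, 0], [12.5, 5.5, -10.5, 0], [10.5, 10.5, -9.0, 0], [7.5, 14.0, -6.5, 0], [4.0, 16.5, -3.0, 0], [0.0, 17.0, 0.0, 0], [-4.0, 16.5, 3.5, 0], [-8.0, 14.0, 6.5, 0], [-11.0, 10.0, 9.0, 0],
```

```bash
python3 - <<'E'
from h import *
crank(265,445); crank(445,625)
E
```

```text
[13.0, 1.0, -11.0, 0], [12.0, 6.5, -10.5, 0], [10.0, 11.0, -8.5, 0], [7.0, 14.5, -6.0, 0], [3.0, 16.5, -2.5, 0], [-1.0, 17.0, 1.0, 0], [-5.0, 16.0, 4.0, 0], [-8.5, 13.0, 7.0, 0], [-11.0, 9.0, 9.5, 0], [-13.0, 4.0, 10.5, 0], 
[-13.0, -1.0, 11.0, 0], [-12.0, -6.5, 10.5, 0], [-10.0, -11.0, 8.5, 0], [-7.0, -14.5, 6.0, 0], [-3.0, -16.5, 2.5, 0], [1.0, -17.0, -1.0, 0], [5.0, -16.0, -4.0, 0], [8.5, -13.0, -7.0, 0], [11.0, -9.0, -9.5, 0], [13.0, -4.0, -10.5, 0],
```

Request:
servo_tool([
  [[13, 1, -11, 0], [12, 6.5, -10.5, 0], [10, 11, -8.5, 0], [7, 14.5, -6, 0], [3, 16.5, -2.5, 0], [-1, 17, 1, 0], [-5, 16, 4, 0], [-8.5, 13, 7, 0], [-11, 9, 9.5, 0], [-13, 4, 10.5, 0]],
])

```text
t: 19.05
eef_pos: [0.5314, -0.2618, 0.1319]
ee_rot: [-3.141, -0.002, -0.106]
force: [3.9, 14.3, 1.5]
width: 0.0255
gripper_force: 15.0
```

Request:
servo_tool([
  [[-13, -1, 11, 0], [-12, -6.5, 10.5, 0], [-10, -11, 8.5, 0], [-7, -14.5, 6, 0], [-3, -16.5, 2.5, 0], [1, -17, -1, 0], [5, -16, -4, 0], [8.5, -13, -7, 0], [11, -9, -9.5, 0], [13, -4, -10.5, 0]],
])

```text
t: 19.88
eef_pos: [0.5344, -0.1515, 0.1251]
ee_rot: [-3.141, 0.003, -0.105]
force: [-4.1, -3.4, -1.7]
width: 0.0258
gripper_force: 15.0
```

```bash
python3 - <<'E'
from h import *
s=st(); p=np.array(s['eef_pos'])-tcp(0)+.055*u
print('theta',np.degrees(np.arctan2(p@w,p@u)),'r',np.hypot(p@w,p@u),'n',p@n)
b=save('side','b5.png')
a=cv2.imread('pics/b.png')[120:215,330:425]; c=b[120:215,330:425,::-1]
cv2.imwrite('pics/b5c.png',cv2.resize(np.hstack([a,c]),None,fx=4.2,fy=4.2,interpolation=cv2.INTER_CUBIC))
E
```

```text
{'t': 19.8833, 'q': [0.0757, 0.2547, -0.3876, -0.001, -0.9318, 1.391], 'eef_pos': [0.5344, -0.1515, 0.1251], 'ee_rot': [-3.1414, 0.0034, -0.1047], 'force': [-4.0557, -3.3779, -1.6651], 'width': 0.0258, 'gripper_force': 15.0003}
theta -99.66389801870241 r 0.054385960717225026 n 0.00110310355929342
```

View pics/b5c.png

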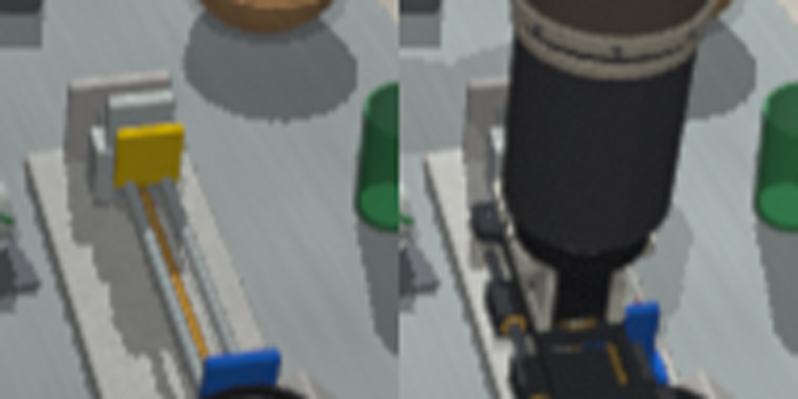

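Only the gripper back and pusher show here, as the arm hides the stop. The pusher at (645,330) has advanced. Wheel angle is about 620°, so pusher travel is about 43 mm. Contact is expected near 905°, so the target is about 965°.

```bash
python3 - <<'E'
from h import *
crank(620,800); crank(800,965)
E
```

```text
[13.0, -0.5, -11.0, 0], [12.5, 5.0, -10.5, 0], [11.0, 10.0, -9.0, 0], [8.0, 13.5, -6.5, 0], [4.5, 16.5, -3.5, 0], [0.5, 17.0, 0.0, 0], [-4.0, 16.5, 3.0, 0], [-7.5, 14.0, 6.5, 0], [-10.5, 10.5, 9.0, 0], [-12.5, 5.5, 10.5, 0], 
[-12.0, 0.5, 10.0, 0], [-11.5, -4.0, 10.0, 0], [-10.5, -8.0, 8.5, 0], [-8.0, -11.5, 7.0, 0], [-5.5, -14.0, 4.5, 0], [-2.0, -15.5, 1.5, 0], [1.5, -15.5, -1.5, 0], [5.0, -14.5, -4.0, 0], [8.0, -12.0, -6.5, 0], [10.0, -8.5, -8.5, 0],
```

Request:
servo_tool([
  [[13, -0.5, -11, 0], [12.5, 5, -10.5, 0], [11, 10, -9, 0], [8, 13.5, -6.5, 0], [4.5, 16.5, -3.5, 0], [0.5, 17, 0, 0], [-4, 16.5, 3, 0], [-7.5, 14, 6.5, 0], [-10.5, 10.5, 9, 0], [-12.5, 5.5, 10.5, 0]],
])

```text
t: 20.77
eef_pos: [0.5372, -0.2614, 0.1364]
ee_rot: [-3.14, 0.004, -0.106]
force: [-6.0, 13.5, 10.6]
width: 0.0258
gripper_force: 15.0
```

Request:
servo_tool([
  [[-12, 0.5, 10, 0], [-11.5, -4, 10, 0], [-10.5, -8, 8.5, 0], [-8, -11.5, 7, 0], [-5.5, -14, 4.5, 0], [-2, -15.5, 1.5, 0], [1.5, -15.5, -1.5, 0], [5, -14.5, -4, 0], [0, 0, 0, 0], [0, 0, 0, 0]],
])

```text
t: 21.6
eef_pos: [0.5026, -0.1736, 0.1002]
ee_rot: [-3.141, 0.005, -0.105]
force: [-7.3, 4.9, 4.9]
width: 0.0253
gripper_force: 15.0
```

```bash
python3 - <<'E'
from h import *
s=st(); p=np.array(s['eef_pos'])-tcp(0)+.055*u
print('theta',np.degrees(np.arctan2(p@w,p@u))+1080,'r',np.hypot(p@w,p@u),'n',p@n)
E
```

```text
{'t': 21.6, 'q': [0.0352, 0.2483, -0.4652, -0.0021, -0.8626, 1.4324], 'eef_pos': [0.5026, -0.1736, 0.1002], 'ee_rot': [-3.1408, 0.0054, -0.1046], 'force': [-7.3235, 4.8994, 4.9174], 'width': 0.0253, 'gripper_force': 15.0048}
theta 930.7808818553224 r 0.05552611884716948 n 0.0010040475967598127
```

Request:
servo_tool([
  [[0, 0, 0, 0], [0, 0, 0, 0], [0, 0, 0, 0], [0, 0, 0, 0], [0, 0, 0, 0], [0, 0, 0, 0], [0, 0, 0, 0], [0, 0, 0, 0], [0, 0, 0, 0], [0, 0, 0, 0]],
], claw=-0.4)

```text
t: 22.43
eef_pos: [0.5056, -0.1749, 0.101]
ee_rot: [-3.142, -0.0, -0.105]
force: [-0.1, 1.0, -0.0]
width: 0.0611
gripper_force: 0.0
```

Request:
servo_tool([
  [[0, 0, -10, 0], [0, 0, -20, 0], [0, 0, -30, 0], [0, 0, -35, 0], [0, 0, -35, 0], [0, 0, -35, 0], [0, 0, -30, 0], [0, 0, -20, 0], [0, 0, -10, 0], [0, 0, 0, 0]],
])

```text
t: 23.27
eef_pos: [0.5063, -0.1751, 0.3291]
ee_rot: [-3.142, -0.005, -0.105]
force: [0.3, -0.1, 0.2]
width: 0.0616
gripper_force: 0.0
```

```bash
python3 - <<'E'
from h import *
s=st(); e=np.array(s['eef_pos'])
plan(np.array([.4993,0,.3256])-e,-.0447-s['ee_rot'][2],7)
E
```

```text
{'t': 23.2667, 'q': [0.0337, 0.0731, -0.1263, 0.0006, -1.3668, 1.4323], 'eef_pos': [0.5063, -0.1751, 0.3291], 'ee_rot': [-3.1416, -0.0047, -0.1047], 'force': [0.2702, -0.088, 0.2158], 'width': 0.0616, 'gripper_force': 0.0}
[[-3.6, -24.8, 0.5, np.float64(-0.009)], [-3.4, -24.8, 0.5, np.float64(-0.009)], [-3.2, -24.8, 0.5, np.float64(-0.009)], [-3.0, -24.9, 0.5, np.float64(-0.009)], [-2.8, -24.9, 0.5, np.float64(-0.009)], [-2.5, -24.9, 0.5, np.float64(-0.009)], [-2.3, -24.9, 0.5, np.float64(-0.009)]]
```

Request:
servo_tool([
  [[-3.5, -25, 0.5, -0.009], [-3.5, -25, 0.5, -0.009], [-3, -25, 0.5, -0.009], [-3, -25, 0.5, -0.009], [-3, -25, 0.5, -0.009], [-2.5, -25, 0.5, -0.009], [-2.5, -24, 0.5, -0.006], [0, 0, 0, 0], [0, 0, 0, 0], [0, 0, 0, 0]],
])

```text
t: 24.1
eef_pos: [0.4977, 0.0002, 0.3215]
ee_rot: [3.141, 0.002, -0.044]
force: [-0.4, 0.1, -0.1]
width: 0.0611
gripper_force: 0.0
```

Request:
servo_tool([
  [[0, 0, 0, 0], [0, 0, 0, 0], [0, 0, 0, 0], [0, 0, 0, 0], [0, 0, 0, 0], [0, 0, 0, 0], [0, 0, 0, 0], [0, 0, 0, 0], [0, 0, 0, 0], [0, 0, 0, 0]],
])

```text
t: 24.93
eef_pos: [0.4982, 0.0003, 0.3226]
ee_rot: [-3.142, -0.0, -0.045]
force: [0.1, 0.2, 0.4]
width: 0.0616
gripper_force: 0.0
```

```bash
python3 - <<'E'
from h import *
s=st(); im=save('wrist','w6.png')[:,:,::-1]
a=cv2.imread('pics/w3.png')
for r in (15,25,35,45): print(r,[(x,a[r,x].tolist(),im[r,x].tolist()) for x in range(160,202,3)])
hsv=cv2.cvtColor(im.copy(),cv2.COLOR_BGR2HSV)
for nm,lo,hi,b in (('yel',(20,120,60),(35,255,255),(140,0,230,75)),('blue',(105,120,40),(125,255,255),(300,5,460,100)),('hub',(8,90,60),(25,255,255),(510,80,570,135)),('red',(0,150,60),(6,255,255),(440,90,639,220))):
    m=cv2.inRange(hsv,lo,hi)[b[1]:b[3],b[0]:b[2]]
    c=max(cv2.findContours(m,0,1)[0],key=cv2.contourArea); print(nm,(cv2.approxPolyDP(c,2,True)[:,0]+[b[0],b[1]]).tolist())
cv2.imwrite('pics/w6c.png',np.vstack([cv2.resize(k[0:85,70:250],None,fx=3.4,fy=3.4,interpolation=cv2.INTER_CUBIC) for k in (a,im)]))
E
```

```text
{'t': 24.9333, 'q': [0.3958, 0.0116, -0.2052, -0.0, -1.3539, 1.1303], 'eef_pos': [0.4982, 0.0003, 0.3226], 'ee_rot': [-3.1416, -0.0, -0.0448], 'force': [0.0844, 0.1574, 0.4274], 'width': 0.0616, 'gripper_force': 0.0}
15 [(160, [109, 112, 110], [100, 104, 103]), (163, [104, 108, 106], [96, 99, 96]), (166, [108, 114, 111], [88, 171, 198]), (169, [86, 114, 120], [105, 225, 245]), (172, [113, 235, 250], [102, 221, 243]), (175, [109, 229, 247], [74, 165, 193]), (178, [79, 179, 209], [40, 98, 116]), (181, [36, 87, 104], [134, 144, 142]), (184, [38, 87, 104], [143, 150, 147]), (187, [34, 86, 102], [143, 149, 146]), (190, [36, 86, 102], [149, 157, 151]), (193, [38, 87, 104], [197, 207, 201]), (196, [58, 96, 111], [201, 213, 205]), (199, [199, 210, 211], [197, 209, 204])]
25 [(160, [104, 109, 107], [100, 104, 102]), (163, [101, 107, 105], [93, 98, 95]), (166, [133, 139, 135], [98, 134, 146]), (169, [90, 96, 96], [106, 226, 245]), (172, [114, 234, 250], [102, 220, 242]), (175, [103, 223, 244], [83, 187, 219]), (178, [87, 190, 221], [69, 113, 126]), (181, [41, 98, 115], [185, 195, 188]), (184, 
[... 1005 characters left out ...]
, [97, 213, 238]), (178, [100, 219, 241], [55, 125, 147]), (181, [60, 134, 157], [56, 93, 116]), (184, [39, 89, 103], [36, 40, 133]), (187, [38, 88, 104], [55, 57, 155]), (190, [41, 90, 105], [178, 187, 190]), (193, [36, 87, 101], [190, 199, 196]), (196, [38, 88, 104], [193, 201, 195]), (199, [45, 82, 101], [161, 170, 165])]
yel [[166, 1], [169, 57], [194, 61], [195, 59], [185, 56], [178, 39], [178, 18], [185, 8]]
blue [[353, 12], [350, 19], [347, 74], [371, 77], [375, 70], [379, 18]]
hub [[554, 94], [539, 92], [529, 97], [523, 107], [525, 116], [530, 119], [541, 119], [552, 114], [557, 108]]
red [[487, 128], [477, 137], [486, 174], [493, 180], [506, 178], [511, 170], [507, 149], [499, 129]]
```

View pics/w6c.png

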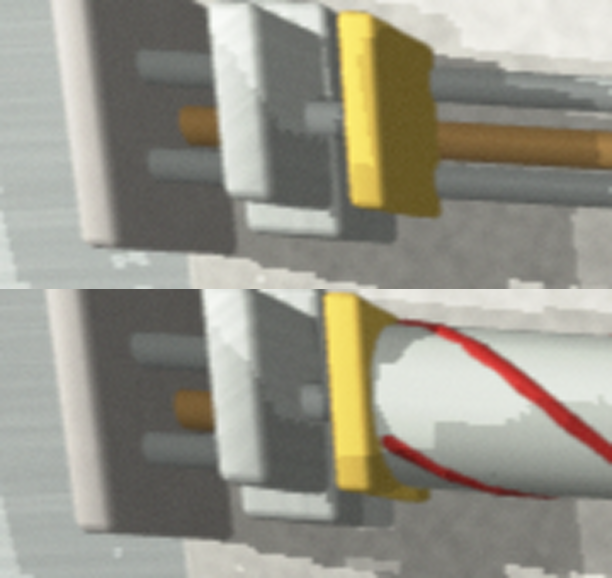

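The top half (before) and bottom half (now) show the log end against the yellow plate. The plate's left edge went from crop 340 to 326, while the clamp moved only about 5 px, so the plate has given about 2.5 mm. I'll add roughly 3 mm (36°) by gripping the crank again.

```bash
python3 - <<'E'
from h import *
a=onz('wrist',(177.2,31),.115); print('plate', (a-np.array([.6365,.1304,.115]))@Y)
p=onz('wrist',(360,46),.121); print('pusher edge guess',p@Y)
s=st(); e=np.array(s['eef_pos'])
plan(np.array([.5056,-.175,.32])-e,-.1046-s['ee_rot'][2],7)
print(tcp(931)); crank(931,967,4)
E
```

```text
plate 0.0017379874437712089
pusher edge guess 0.025107802902543844
{'t': 24.9833, 'q': [0.3958, 0.0116, -0.2052, -0.0, -1.3539, 1.1303], 'eef_pos': [0.4981, 0.0003, 0.3226], 'ee_rot': [-3.1416, -0.0, -0.0447], 'force': [-0.1889, 0.4258, -0.2707], 'width': 0.061, 'gripper_force': 0.0}
[[2.2, 25.0, 0.4, np.float64(0.009)], [2.4, 24.9, 0.4, np.float64(0.009)], [2.6, 24.9, 0.4, np.float64(0.009)], [2.8, 24.9, 0.4, np.float64(0.009)], [3.0, 24.9, 0.4, np.float64(0.009)], [3.3, 24.9, 0.4, np.float64(0.009)], [3.5, 24.8, 0.4, np.float64(0.009)]]
[ 0.50360456 -0.17383542  0.09979428]
[4.0, -7.0, -3.0, 0], [5.0, -6.0, -4.0, 0], [5.5, -5.0, -4.5, 0], [6.0, -3.5, -5.0, 0],
```

Request:
servo_tool([
  [[2, 25, 0.5, 0.009], [2.5, 25, 0.5, 0.009], [2.5, 25, 0.5, 0.009], [3, 25, 0.5, 0.009], [3, 25, 0.5, 0.009], [3, 25, 0, 0.009], [3.5, 25, 0, 0.006], [0, 0, 0, 0], [0, 0, 0, 0], [0, 0, 0, 0]],
])

```text
t: 25.82
eef_pos: [0.505, -0.1757, 0.3199]
ee_rot: [-3.141, 0.0, -0.105]
force: [0.6, 0.2, 0.2]
width: 0.0615
gripper_force: 0.0
```

Request:
servo_tool([
  [[0, 0, 15, 0], [0, 0, 25, 0], [0, 0, 30, 0], [0, 0, 30, 0], [0, 0, 30, 0], [0, 0, 25, 0], [0, 0, 20, 0], [0, 0, 15, 0], [0, 0, 0, 0], [0, 0, 0, 0]],
])

```text
t: 26.65
eef_pos: [0.5049, -0.175, 0.13]
ee_rot: [3.141, 0.001, -0.103]
force: [-0.1, -0.5, 0.5]
width: 0.0613
gripper_force: 0.0
```

Request:
servo_tool([
  [[0, 0, 10, 0], [0, 0, 10, 0], [0, 0, 6, 0], [0, 0, 2, 0], [0, 0, 1, 0], [0, 0, 0, 0], [0, 0, 0, 0], [0, 0, 0, 0], [0, 0, 0, 0], [0, 0, 0, 0]],
])

```text
t: 27.48
eef_pos: [0.5052, -0.1758, 0.1013]
ee_rot: [-3.142, -0.001, -0.105]
force: [-0.4, -0.2, -0.6]
width: 0.0612
gripper_force: 0.0
```

Request:
servo_tool([
  [[0, 0, 0, 0], [0, 0, 0, 0], [0, 0, 0, 0], [0, 0, 0, 0], [0, 0, 0, 0], [0, 0, 0, 0], [0, 0, 0, 0], [0, 0, 0, 0], [0, 0, 0, 0], [0, 0, 0, 0]],
], claw=1)

```text
t: 28.32
eef_pos: [0.505, -0.1756, 0.101]
ee_rot: [-3.141, 0.0, -0.105]
force: [-0.1, 2.3, -0.0]
width: 0.0255
gripper_force: 15.0
```

Request:
servo_tool([
  [[2, -3.5, -1.5, 0], [2, -3.5, -1.5, 0], [2.5, -3, -2, 0], [2.5, -3, -2, 0], [3, -2.5, -2, 0], [3, -2.5, -2.5, 0], [3, -2, -2.5, 0], [3, -1.5, -2.5, 0], [0, 0, 0, 0], [0, 0, 0, 0]],
])

```text
t: 29.15
eef_pos: [0.5269, -0.1551, 0.1175]
ee_rot: [-3.14, 0.003, -0.105]
force: [-8.6, 7.5, 4.6]
width: 0.0255
gripper_force: 15.0
```

```bash
python3 - <<'E'
from h import *
s=st(); p=np.array(s['eef_pos'])-tcp(0)+.055*u
print('theta',np.degrees(np.arctan2(p@w,p@u))+1080,'r',np.hypot(p@w,p@u),'n',p@n)
E
```

```text
{'t': 29.15, 'q': [0.0691, 0.2534, -0.4096, -0.0023, -0.9104, 1.3983], 'eef_pos': [0.5269, -0.1551, 0.1175], 'ee_rot': [-3.1402, 0.0028, -0.1049], 'force': [-8.5515, 7.4963, 4.5628], 'width': 0.0255, 'gripper_force': 14.9965}
theta 968.4865066846031 r 0.05301912339397325 n -0.00018337452685072975
```

Request:
servo_tool([
  [[0, 0, 0, 0], [0, 0, 0, 0], [0, 0, 0, 0], [0, 0, 0, 0], [0, 0, 0, 0], [0, 0, 0, 0], [0, 0, 0, 0], [0, 0, 0, 0], [0, 0, 0, 0], [0, 0, 0, 0]],
], claw=-0.4)

```text
t: 29.98
eef_pos: [0.5282, -0.1566, 0.1175]
ee_rot: [3.142, 0.0, -0.105]
force: [-0.3, 0.2, -0.5]
width: 0.0615
gripper_force: 0.0
```

Request:
servo_tool([
  [[0, 0, -10, 0], [0, 0, -20, 0], [0, 0, -30, 0], [0, 0, -35, 0], [0, 0, -35, 0], [0, 0, -30, 0], [0, 0, -25, 0], [0, 0, -15, 0], [0, 0, -5, 0], [0, 0, 0, 0]],
])

```text
t: 30.82
eef_pos: [0.5285, -0.1566, 0.3244]
ee_rot: [-3.141, -0.003, -0.105]
force: [0.0, -0.5, -0.4]
width: 0.0609
gripper_force: 0.0
```

Request:
servo_tool([
  [[-5.5, -22, 0.5, -0.009], [-5.5, -22, 0, -0.009], [-5, -22, 0, -0.009], [-5, -22, 0, -0.009], [-5, -22, 0, -0.009], [-5, -22, 0, -0.009], [-4.5, -21, 0, -0.006], [0, 0, 0, 0], [0, 0, 0, 0], [0, 0, 0, 0]],
])

```text
t: 31.65
eef_pos: [0.5043, -0.0014, 0.3212]
ee_rot: [3.141, 0.002, -0.044]
force: [-0.5, -0.2, -0.4]
width: 0.0611
gripper_force: 0.0
```

```bash
python3 - <<'E'
from h import *
s=st(); im=save('wrist','w7.png')[:,:,::-1]
# plate left edge & clamp / front edge profile
P0=np.array([.6365,.1304,.115])
a=cv2.imread('pics/w6.png')
for nm,k in (('before',a),('now',im)):
  hsv=cv2.cvtColor(k.copy(),cv2.COLOR_BGR2HSV)
  m=cv2.inRange(hsv,(20,100,150),(35,255,255)); m[:,230:]=0;m[:,:130]=0
  for r in (20,25,30,35,40):
    x=np.nonzero(m[r])[0]; g=k[r,:,:].astype(int)
    print(nm,r,(x.min(),x.max()) if len(x) else None,(((onz('wrist',(x.max(),r),.115)-P0)@Y).round(4) if len(x) and nm=='now' else ''))
hsv=cv2.cvtColor(im.copy(),cv2.COLOR_BGR2HSV); m=cv2.inRange(hsv,(105,120,40),(125,255,255))
for b in [cv2.boundingRect(c) for c in cv2.findContours(m,0,1)[0] if cv2.contourArea(c)>100]: print('blue',b)
sh,_=cv2.phaseCorrelate(cv2.cvtColor(a,6)[0:70,75:165].astype(np.float32),cv2.cvtColor(im.copy(),6)[0:70,75:165].astype(np.float32)); print('clamp shift px',sh)
E
```

```text
{'t': 31.65, 'q': [0.3873, 0.0243, -0.1953, -0.0001, -1.3528, 1.1392], 'eef_pos': [0.5043, -0.0014, 0.3212], 'ee_rot': [3.141, 0.0015, -0.0443], 'force': [-0.543, -0.1941, -0.4258], 'width': 0.0611, 'gripper_force': 0.0}
before 20 (np.int64(166), np.int64(176)) 
before 25 (np.int64(167), np.int64(176)) 
before 30 (np.int64(167), np.int64(177)) 
before 35 (np.int64(167), np.int64(177)) 
before 40 (np.int64(168), np.int64(177)) 
now 20 (np.int64(161), np.int64(171)) 0.0047
now 25 (np.int64(162), np.int64(171)) 0.005
now 30 (np.int64(162), np.int64(172)) 0.0044
now 35 (np.int64(163), np.int64(172)) 0.0047
now 40 (np.int64(163), np.int64(172)) 0.005
blue (341, 19, 35, 64)
clamp shift px (-1.6482713793927104, 6.044135091864966)
```

The plate has given about 5 mm of its 15 mm, and the robot is clear.

```bash
python3 -c "
from station import ticket; print(ticket.job_done())"
```

```text
the job is handed in; nothing more can be done
None
```

The red-striped log lies on the feeder rails, pushed against the stop. The wheel is left where the yellow plate has given about 5 mm of its 15 mm. The job was handed in at about 32 s with the robot touching nothing; no verdict was returned.

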